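# Unlock a tested sensor head and start a new layer in the tote

### The job

First lay the wooden separator board flat inside the tote, fin up, on top of the layer of sensor heads already there, and let go of it. Then turn the tested sensor head anticlockwise in its bayonet fixture until it comes free, lift it straight out, and stand it upright on the separator, on either side of the fin, setting it down rather than dropping it. Leave everything else where it is.

Things in the scene. Friction and masses are not known exactly. Their poses are not given: they have to be found in the camera images.
- sensor: sensor head, 92 tall: round body, diameter 48, from 0 to 52 above its origin; above it an upright black grip wing, 52 long (x), 14 thick (y), from 52 to 92. Two lugs in line with the wing reach 37 out along +x and -x (14 wide, 6 to 16 above the origin). Origin: centre of its underside. Starts locked in the fixture; its four twins in the tote stay there
- socket (a point): centre of the bayonet socket's floor, 12 above the table. Socket 106 across, rim at 38; its roof holds the lugs down except at two gaps along this +x and -x. The wing starts 50 to 60 degrees clockwise (from above) of the gaps; with the wing along the gaps (12 degrees short to 6 past, where it stops) the sensor lifts out. Connector box, 34 tall, 63 to 113 out on +x
- separator: thin wooden separator board, 200 (x) by 140 (y), 6 thick, lying on the table, with an upright grip fin at its middle: 10 thick (along x), 60 long (along y), from 6 to 42 above the underside. Origin at the centre of its underside, z up
- tote: white tote, fixed, outside 226 (x) by 166 (y), 112 tall, walls 5 (inside 216 x 156). Origin at the centre of its underside. Inside stand four sensor heads, at x = +-50, y = +-36, wings along x; their flat tops are 97 above the table, 15 below the tote's rim
- layer_top (a point): point at the middle of the tote, level with the tops of its lower layer (97 above the table), axes as the tote's: where the separator board's underside centre belongs
- flux_jar: short round amber jar with a black cap, 60 across, 75 tall, standing; origin at the centre of its underside; to be left alone
- fitting: brass pipe fitting, 48 across, 60 tall, standing; origin at the centre of its underside; to be left alone
- carton: cardboard carton 75 x 110 x 55 tall; origin at the centre of its underside; to be left alone
- scanner: hand scanner on its stand, about 95 x 75, 116 tall; origin at the centre of its underside; to be left alone
- screwdriver: screwdriver lying flat, 180 long; origin under its middle, x along its length; to be left alone
- wrench: wrench lying flat, 170 long; origin under its middle, x along its length; to be left alone
Mind the look-alikes: they are no part of the job. What is shaped like the sensor but pink is not meant.

How it is judged:
By the outcome, as a careful person would: the job done as asked, in the order asked, and still so for the second after the job is handed in, with the robot touching nothing.
It also fails if it takes over 61 s, if anything falls off the work surface, if the arm or the gripper's body presses on something with over 40 N, if the wrist force passes 120 N, or if a joint passes its speed limit or range.

### The arm

A 7-joint arm with a two-finger parallel gripper is mounted at the origin on the work surface. World frame = base frame: x ahead of the robot, y to its left, z up, the work surface at z = 0. Lengths are in mm, angles in rad, forces in N, time in s.
With the tool pointing down it reaches from about 400 to 875 mm from the base axis. Payload 4.4 kg.
Tool frame: the origin (TCP) lies at the very end of the fingers, on their centre line; the grasp point (between the pads) lies ctrl.grip_depth behind it (ctrl.grip_depth is the distance from the TCP to the grasp point, in mm); y points along the fingers, x is the direction in which the jaws open and shut, and the axes are right-handed (so a half turn about y gives the same grasp; the last joint's range is limited). The gripper opens to 85 mm and grips with 20 to 120 N. Pads are 22 mm wide; open, the fingers measure 114 mm over their backs; the gripper's body (76 mm by 85 mm) begins 54 mm behind the grasp point. The pads swing forward as they close: fully open they stand 13 mm farther back than shut.
Start: joints at [-1.316, 0.628, 0.038, 1.517, -0.027, 0.996, -0.02], TCP at [204.938, 616.862, 231.313] pointing down, gripper open.
Joint ranges: [-3.06, 3.06], [-0.37, 2.12], [-1.25, 1.32], [0.18, 2.47], [-1.1, 4.24], [0.23, 1.98], [-2.94, 2.94]. Speed limits (rad/s): [2.57, 2.57, 3.14, 3.14, 3.14, 3.14, 3.14].

### API

Orientations are given as [roll, pitch, yaw] about the fixed x, y, z axes, in that order (R = Rz(yaw) Ry(pitch) Rx(roll)).
In Python, from cell import ctrl gives the robot as it stands.
- The arm moves only by the tool apply_moves, never from a script. Its argument "motion" is a list of rows, each a list of 5 numbers: the shift along the tool's x, y, z in cm, then the turn about the tool's y in rad, then the finger opening in cm, from 0 to 8.54. In form: [[tx, ty, tz, roll, hand], ...]. A call has 1 to 20 rows; each row is the pose to reach, as a shift and turn from the pose commanded when the call began, along the tool's axes at that moment; what a row does not reach only later rows make up. A row lasts 1/8 s, in which the tool goes at most 62.5 mm and 10.7 degrees, less where a joint would pass 70% of its speed; a pose out of reach is approached as far as the arm can. A call with a gripper value outside its range is refused whole. The fingers move at their own pace and stop on an object; the grip force is fixed at half the most. Time passes only in rows, so rows that repeat a pose let the fingers close. It gives the time, the measured TCP pose, the force and the opening at its end, in the units of the state.
- ctrl.read_state(): the state, without advancing time (a new reading comes with each control period).
- ctrl.get_image(name): name is "scene" or "top" or "wrist"; returns a dict with "image" (420x560x3 uint8, red, green, blue), "vfov" (degrees; the focal length in pixels is half the picture's height over the tangent of half this angle, whatever the lens; pixels are square), "cx", "cy" (the principal point, pixels), "extrinsics" (4x4, takes a point from world to camera coordinates); the wrist camera has in their place "tool_from_camera" (4x4, takes a point from camera to tool coordinates, whose origin is the TCP and whose axes are the tool frame's). Camera axes: x right, y up, looking along -z (the intrinsics and any distortion apply to the point x, -y, -z); pixel columns grow to the right and rows downward; lengths in mm; the calibration is good to about 2 mm. A picture is of the moment at which its call begins: read the wrist's pose just before it. There is no depth.
- ctrl.finish_job(): hands the job in, once; it reports no verdict.
Trained networks look in a picture, given as the dict that the camera call returned (one of the last four; its "shot" number tells which), for a name from the list of things; names that differ only in an ending like _2 or _b are one class to them, and where a whole thing is asked for, a point or a joint stands for the part that bears it (a point fixed in the world has none). Each returns a list of dicts, best first, with "confidence" (0 to 1); they miss things now and then, are a little off and sometimes report something else, mostly with a low value. They report only what shows in the picture. A call takes as long as a camera call. They do not tell look-alikes from the thing itself.
- ctrl.search_frame(picture, query): "location" ([x, y, z] in mm, in world coordinates, good to about 4 mm: the middle of the surface that is visible of it).
- ctrl.mark_of(picture, query): "location" ([x, y, z] in mm, in world coordinates, good to about 4 mm: a listed point, or the origin of a listed thing).
The state is a dict: "clock": time; "qpos": joint angles; "qd": joint speeds; "tau": joint torques, N m; "eef_pos": TCP position; "tool_rot": TCP orientation; "force": force on the tool from outside, world axes, zero at the start; "torque": the same for the moment, N m; "width": finger opening in mm.
Only numpy, scipy, OpenCV 4.12 (cv2) and the standard library are available. Lean on these libraries where they do the work, as an engineer would, in place of code of your own. Each camera call takes 0.05 s, during which the arm holds its last target.

## Working session

There is one attempt and no reset: what is moved stays moved. The work goes in short steps, Python scripts to look and compute and a tool call to move; the robot and the scene stay as the last step left them, time stands still between calls to the robot, and variables do not carry over. Pictures are saved under pics/ and viewed, and the job is handed in when it is done.

Besides the shell and the picture viewer there is one more tool, called after "Call:" by a JSON object that holds its "op" and its "data", one argument or row to a line. apply_moves: Moves the arm, as the interface text tells. Its arguments: {"type":"object","properties":{"motion":{"type":"array","items":{"type":"array","items":{"type":"number"}}}},"required":["motion"]}

```bash
ls; mkdir -p pics
python3 - <<'E'
from cell import ctrl
import cv2,numpy as np
s=ctrl.read_state();print(s, ctrl.grip_depth)
for n in ["scene","top","wrist"]:
    p=ctrl.get_image(n)
    cv2.imwrite(f"pics/{n}0.png",p["image"][:,:,::-1])
    print(n,{k:v for k,v in p.items() if k!="image"})
    if n!="wrist":
        for q in ["sensor","socket","separator","tote","layer_top"]:
            for f in (ctrl.mark_of,):
                print(q,[(np.round(d["location"],1),round(d["confidence"],2)) for d in f(p,q)][:6])
E
```

```text
pics
{'clock': 0.0, 'qpos': array([-1.31579918,  0.62935064,  0.03841993,  1.51839777, -0.02697888,
        0.99628149, -0.02000646]), 'qd': array([ 0.00051192, -0.00164354, -0.000305  ,  0.00033351,  0.00132204,
       -0.00121725,  0.00014776]), 'tau': array([-3.03602437e-04, -5.63402760e+01,  1.22625243e+00, -1.93442023e+01,
        1.10078513e-02,  1.04314418e-02,  2.09005617e-05]), 'eef_pos': array([204.72612248, 616.24660357, 230.3762446 ]), 'tool_rot': array([-1.57082726,  0.00191954,  1.25002134]), 'force': array([ 0.02418349,  0.23258336, -0.14930731]), 'torque': array([-0.00360666, -0.0100072 , -0.0094875 ]), 'width': 85.52552381532632} 18.700000000000003
scene {'vfov': 48.78942917963784, 'cx': 275.18068369962447, 'cy': 212.03386444994848, 'extrinsics': array([[-1.07195445e-01,  9.94237483e-01, -9.82199672e-04,
         5.50797299e+01],
       [-8.38223837e-01, -8.98432004e-02,  5.37874519e-01,
         4.36618541e+02],
       [ 5.34686764e-01,  5.84810019e-02,  8.43024339e-01,
        -1.60165452e+03],
       [ 0.00000000e+00,  0.00000000e+00,  0.00000000e+00,
         1.0
[... 890 characters left out ...]
1]), 0.67), (array([ 327.6, -332. ,   -0.5]), 0.57)]
socket [(array([ 494. , -285.2,   10.9]), 0.92)]
separator [(array([483.6, -16.2,   4. ]), 0.96)]
tote [(array([537. , 279.8,   1.8]), 0.81)]
layer_top [(array([540.4, 279.5,  90.5]), 0.95)]
wrist {'vfov': 71.22209814908582, 'cx': 278.9836383114765, 'cy': 207.6841449326479, 'tool_from_camera': array([[ 9.99999644e-01,  8.05525608e-04, -2.49576023e-04,
         2.18688748e-01],
       [-4.84647994e-04,  3.06762244e-01, -9.51786053e-01,
        -1.41902917e+02],
       [-6.90127538e-04,  9.51785835e-01,  3.06762526e-01,
         7.96077245e+01],
       [ 0.00000000e+00,  0.00000000e+00,  0.00000000e+00,
         1.00000000e+00]]), 'shot': 3}
```

View pics/scene0.png

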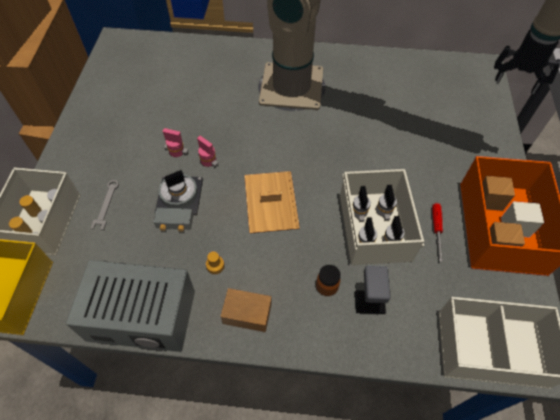

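View pics/top0.png

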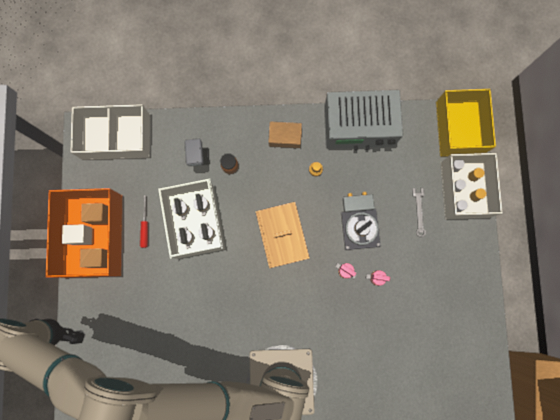

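View pics/wrist0.png

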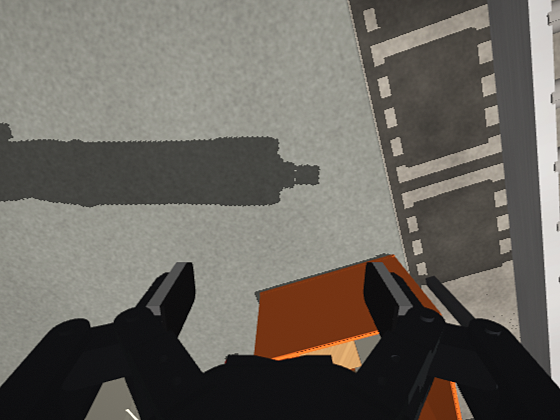

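The scene picture shows the separator at (271,200), the tote with four sensors at (380,215), the fixture with the white/black-wing sensor at (177,187), and pink look-alikes at (175,142) and (207,152). Next I'll measure from enlarged crops.

```bash
cat > h.py <<'E'
import numpy as np,cv2,pickle
from scipy.optimize import least_squares
from scipy.spatial.transform import Rotation as Rn
def wrist_ext(p,s):
    T=np.eye(4);T[:3,:3]=Rn.from_euler('xyz',s["tool_rot"]).as_matrix();T[:3,3]=s["eef_pos"]
    return np.linalg.inv(T@p["tool_from_camera"])
def snap(name,tag):
    from cell import ctrl
    s=ctrl.read_state();p=ctrl.get_image(name)
    if name=="wrist": p["extrinsics"]=wrist_ext(p,s)
    cv2.imwrite(f"pics/{tag}.png",p["image"][:,:,::-1])
    pickle.dump(p,open(f"pics/{tag}.pkl","wb"));return p
def load(tag): return pickle.load(open(f"pics/{tag}.pkl","rb"))
def f(p): return p["image"].shape[0]/2/np.tan(np.radians(p["vfov"])/2)
def proj(p,X):
    c=p["extrinsics"]@np.append(X,1.);return np.array([p["cx"]+f(p)*c[0]/-c[2],p["cy"]-f(p)*c[1]/-c[2]])
def ray(p,uv):
    E=np.linalg.inv(p["extrinsics"]);d=np.array([(uv[0]-p["cx"])/f(p),-(uv[1]-p["cy"])/f(p),-1.])
    return E[:3,3],E[:3,:3]@d
def atz(p,uv,z):
    o,d=ray(p,uv);return o+d*(z-o[2])/d[2]
def tri(obs):
    A=np.zeros((3,3));b=np.zeros(3)
    for p,uv in obs:
        o,d=ray(p,uv);d=d/np.linalg.norm(d);M=np.eye(3)-np.outer(d,d);A+=M;b+=M@o
    X=np.linalg.solve(A,b);return X,[np.round(proj(p,X)-uv,1) for p,uv in obs]
def crop(tag,x,y,w,h,k,out):
    im=cv2.imread(f"pics/{tag}.png")[y:y+h,x:x+w]
    cv2.imwrite(f"pics/{out}.png",cv2.resize(im,None,fx=k,fy=k,interpolation=cv2.INTER_CUBIC))
def rel(pos,yaw,s):
    "move in tool axes (cm,rad) from state s to pos,yaw"
    R=Rn.from_euler('xyz',s["tool_rot"]).as_matrix();y0=s["tool_rot"][2]
    return np.round(R.T@(np.array(pos)-s["eef_pos"])/10,2), round(-((yaw-y0+np.pi)%(2*np.pi)-np.pi),3)
E
python3 - <<'E'
from h import *
snap("scene","scene1");snap("top","top1")
crop("top1",240,190,150,110,5,"c_top_a")
crop("scene1",140,120,170,120,4,"c_scene_a")
crop("top1",140,165,100,110,5,"c_top_b")
E
```

```text
(no output)
```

View pics/c_top_a.png

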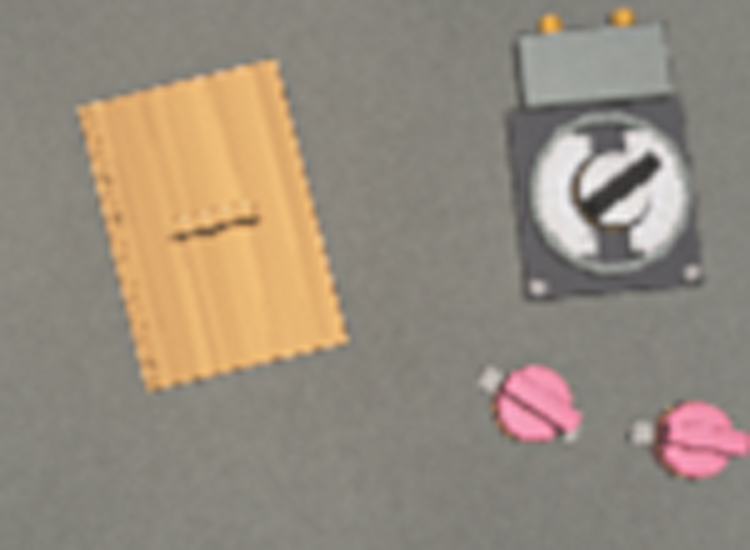

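View pics/c_scene_a.png

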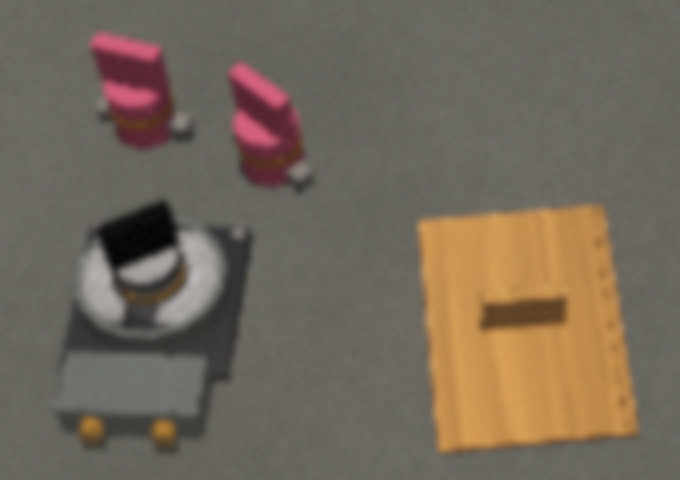

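View pics/c_top_b.png

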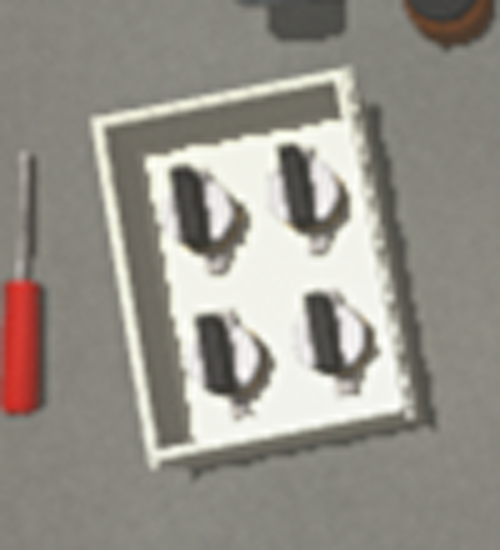

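The crops show the separator corners, the tote rim corners, and the fixture sensor (white body, black wing). Pink ones at the crop's (535,400) and (695,440) are ruled out. Triangulating the corners in both views.

Run:
```python
from h import *
t=load("top1");s=load("scene1")
T=np.array([(80,105),(278,60),(348,345),(150,390)])/5+[240,190]
S=np.array([(638,434),(440,450),(417,222),(603,206)])/4+[140,120]
# match: top far-left(y+,x+), far-right, near-right, near-left ; scene: x+ is down, y+ right
C=[]
for a,b in zip(T,S):
    X,r=tri([(t,a),(s,b)]);C.append(X);print(X.round(1),r, atz(t,a,6).round(1))
C=np.array(C);print("sep c",C.mean(0), "sides",[np.linalg.norm(C[i]-C[(i+1)%4]).round(1) for i in range(4)])
d=C[0]-C[3]+C[1]-C[2];print("yaw",np.arctan2(d[1],d[0]))
d=np.array([atz(t,a,6) for a in T]);print(d.mean(0));d=d[0]-d[3]+d[1]-d[2];print(np.arctan2(d[1],d[0]))
R=np.array([(93,118),(350,66),(411,418),(152,468)])/5+[140,165]
R=np.array([atz(t,a,112) for a in R]);print("tote",R.round(1),R.mean(0), [np.linalg.norm(R[i]-R[(i+1)%4]).round(1) for i in range(4)])
d=R[0]-R[3]+R[1]-R[2];print("yaw",np.arctan2(d[1],d[0]))
from cell import ctrl
st=ctrl.read_state()
y=.23;print(rel(np.array([485,-18,250])+40*np.array([-np.sin(y),np.cos(y),0]),y,st))
```

```text
[567.4  70.1  -1.4] [array([-1.2,  0.1]), array([-1.5, -0. ])] [566.6  65.7   6. ]
[594.2 -66.8  -2.9] [array([-1.4,  0.2]), array([-1.7, -0. ])] [593.4 -71.3   6. ]
[ 397.  -109.5   -5.9] [array([-0.8,  0.1]), array([-0.9, -0. ])] [ 396.8 -111.6    6. ]
[370.5  27.7  -1.3] [array([-1.3,  0.1]), array([-1.4, -0. ])] [370.6  23.2   6. ]
sep c [482.25503553 -19.64198266  -2.86241423] sides [np.float64(139.5), np.float64(201.8), np.float64(139.8), np.float64(201.4)]
yaw 0.21274103074543582
[481.84393371 -23.5193244    6.        ]
0.20767098092793068
tote [[635.3 376.8 112. ]
 [664.3 208.4 112. ]
 [433.3 172.  112. ]
 [406.5 338.2 112. ]] [534.86752246 273.84977084 112.        ] [np.float64(170.8), np.float64(233.8), np.float64(168.4), np.float64(232.0)]
yaw 0.16155863598701223
(array([-48.01,  -1.87, -44.5 ]), np.float64(1.02))
```

Run:
```python
from h import *
from cell import ctrl
st=ctrl.read_state()
print(rel([530,305,300],.16,st))
```

```text
(array([-19.35,  -6.87, -40.68]), np.float64(1.09))
```

Call:
{"op": "apply_moves", "data": {
  "motion": [
    [-19.35, -6.9, -40.7, 1.09, 8.5],
    [-19.35, -6.9, -40.7, 1.09, 8.5],
    [-19.35, -6.9, -40.7, 1.09, 8.5],
    [-19.35, -6.9, -40.7, 1.09, 8.5],
    [-19.35, -6.9, -40.7, 1.09, 8.5],
    [-19.35, -6.9, -40.7, 1.09, 8.5],
    [-19.35, -6.9, -40.7, 1.09, 8.5],
    [-19.35, -6.9, -40.7, 1.09, 8.5],
    [-19.35, -6.9, -40.7, 1.09, 8.5],
    [-19.35, -6.9, -40.7, 1.09, 8.5]
  ]
}}

```text
clock: 2.0
eef_pos: [528.3, 307.1, 299.8]
tool_rot: [-1.569, 0.002, 0.163]
force: [-1.2, -0.6, 0.1]
width: 85.0
```

Run:
```python
from h import *
from cell import ctrl
s=ctrl.read_state();print(s["clock"],s["eef_pos"],s["tool_rot"],s["qpos"].round(2),np.abs(s["qd"]).max())
snap("wrist","w_tote")
y=s["tool_rot"][2]
print(rel([485-9,-19+40,250],.21,s))
```

```text
2.0 [528.31558106 307.13665444 299.77640776] [-1.56934633  0.00185546  0.16315329] [-0.79  0.53  0.36  1.55 -0.2   1.1  -0.22] 0.013960501439879706
(array([ -9.8 ,   4.96, -27.39]), np.float64(-0.047))
```

View pics/w_tote.png

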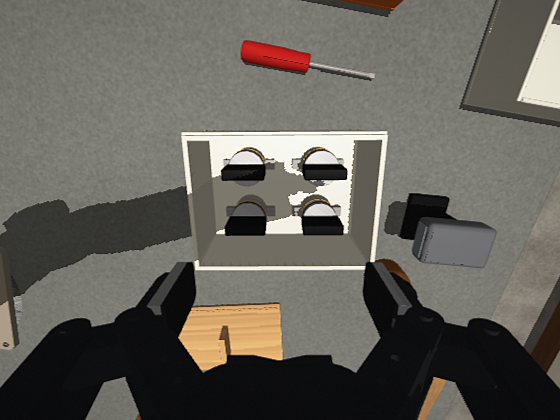

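The wrist picture shows the tote rim with corners at about (182,132), (387,132), (375,269), (194,268), and the sensors inside. Next, on to the separator.

Call:
{"op": "apply_moves", "data": {
  "motion": [
    [-9.8, 4.95, -27.4, -0.05, 8.5],
    [-9.8, 4.95, -27.4, -0.05, 8.5],
    [-9.8, 4.95, -27.4, -0.05, 8.5],
    [-9.8, 4.95, -27.4, -0.05, 8.5],
    [-9.8, 4.95, -27.4, -0.05, 8.5],
    [-9.8, 4.95, -27.4, -0.05, 8.5],
    [-9.8, 4.95, -27.4, -0.05, 8.5]
  ]
}}

```text
clock: 2.92
eef_pos: [477.2, 20.9, 250.9]
tool_rot: [-1.57, -0.0, 0.213]
force: [0.4, 0.2, 0.6]
width: 84.8
```

Run:
```python
from h import *
from cell import ctrl
s=ctrl.read_state();print(s["clock"],s["eef_pos"],s["tool_rot"],s["qpos"].round(2),np.abs(s["qd"]).max())
snap("wrist","w_sep1")
crop("w_tote",170,120,230,160,3,"c_tote")
```

```text
2.925 [477.1921179   20.89628577 250.87560005] [-1.56963468e+00 -4.98858376e-04  2.12767481e-01] [-0.38  0.38  0.38  1.97 -0.19  0.83  0.32] 0.01408229978175356
```

View pics/w_sep1.png

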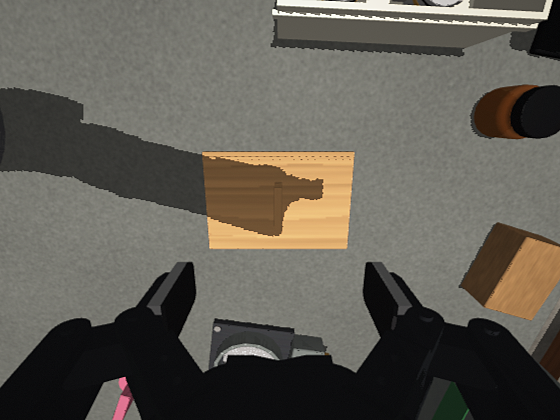

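View pics/c_tote.png

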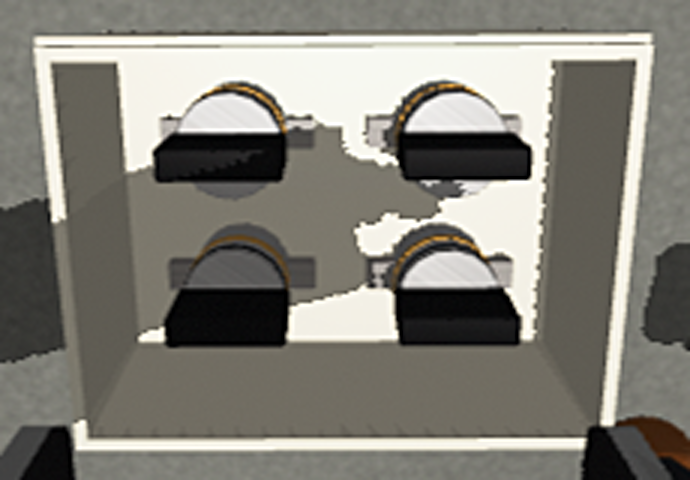

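The wrist picture shows the board's corners at about (203,152), (355,152), (347,248), (210,248), well aligned with the tool. The fin is at (278,207), in shadow.

Run:
```python
from h import *
t=load("w_tote")
R=np.array([(34,37),(653,33),(613,450),(79,450)])/3+[170,120]
X=np.array([atz(t,a,112) for a in R]);print(X.round(1),X.mean(0).round(1),[np.linalg.norm(X[i]-X[(i+1)%4]).round(1) for i in range(4)])
d=X[1]-X[0]+X[2]-X[3];print("yaw",np.arctan2(d[1],d[0]))
# wing tops far sides: top face corners in crop
W=np.array([(155,182),(283,180),(400,182),(530,180),(166,347),(287,347),(397,345),(518,345)])/3+[170,120]
for a in W: print(atz(t,a,97).round(1),end=' ')
crop("w_sep1",190,140,180,120,4,"c_sep1")
```

```text
[[412.3 348.7 112. ]
 [634.1 386.5 112. ]
 [664.1 218.6 112. ]
 [441.5 181.8 112. ]] [538.  283.9 112. ] [np.float64(225.0), np.float64(170.6), np.float64(225.6), np.float64(169.4)]
yaw 0.16620708316934707
[458.9 298.4  97. ] [509.3 307.5  97. ] [555.6 314.3  97. ] [606.6 323.5  97. ] [470.8 227.9  97. ] [521.6 236.3  97. ] [567.5 244.8  97. ] [618.1 253.1  97. ]
```

View pics/c_sep1.png

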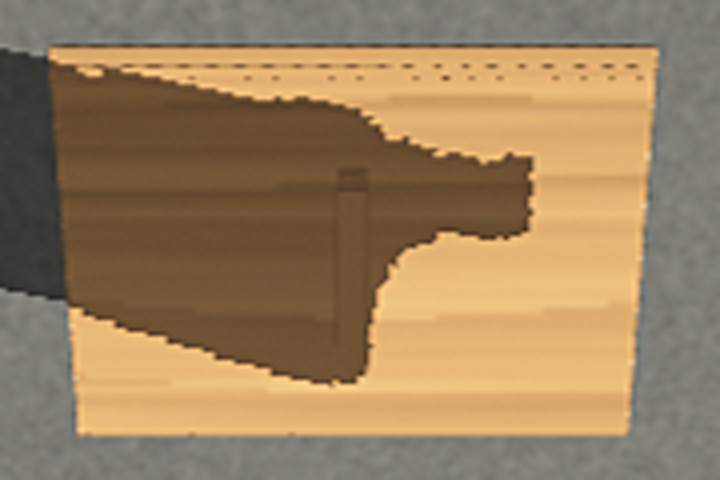

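Run:
```python
from h import *
from cell import ctrl
t=load("w_sep1")
R=np.array([(50,47),(659,47),(630,434),(78,435)])/4+[190,140]
X=np.array([atz(t,a,6) for a in R]);print(X.round(1),X.mean(0).round(1),[np.linalg.norm(X[i]-X[(i+1)%4]).round(1) for i in range(4)])
d=X[1]-X[0]+X[2]-X[3];print("yaw",np.arctan2(d[1],d[0]))
F=np.array([(337,190),(369,190)])/4+[190,140]
print([atz(t,a,42).round(1) for a in F])
c=X.mean(0)
s=ctrl.read_state()
print(rel([c[0]-.21*20,c[1]+20,130],.21,s), rel([c[0],c[1],90],.21,s))
```

```text
[[ 372.3   30.8    6. ]
 [ 566.6   72.7    6. ]
 [ 596.3  -63.     6. ]
 [ 400.7 -105.5    6. ]] [484.  -16.3   6. ] [np.float64(198.8), np.float64(138.9), np.float64(200.2), np.float64(139.3)]
yaw 0.212945671978253
[array([472.4,  12.4,  42. ]), array([482. ,  14.5,  42. ])]
(array([-0.14, 12.08, -1.77]), np.float64(0.004)) (array([-0.16, 16.08, -3.82]), np.float64(0.004))
```

Board and tote centres agree with the stated sizes. Moving down for a second view of the fin before grasping.

Call:
{"op": "apply_moves", "data": {
  "motion": [
    [-0.14, 6.0, -1.8, 0, 6],
    [-0.14, 10, -1.8, 0, 6],
    [-0.14, 10, -1.8, 0, 6],
    [-0.14, 10, -1.8, 0, 6]
  ]
}}

```text
clock: 3.48
eef_pos: [480.6, 2.0, 151.9]
tool_rot: [-1.571, -0.002, 0.212]
force: [0.8, -0.4, 1.2]
width: 60.1
```

Run:
```python
from h import *
from cell import ctrl
s=ctrl.read_state();print(s["clock"],s["eef_pos"],s["tool_rot"],s["width"])
snap("wrist","w_sep2");crop("w_sep2",180,60,260,200,3,"c_sep2")
```

```text
3.475 [480.61308757   2.03473229 151.85854401] [-1.57075766 -0.00186341  0.21208491] 60.09120447440563
```

View pics/c_sep2.png

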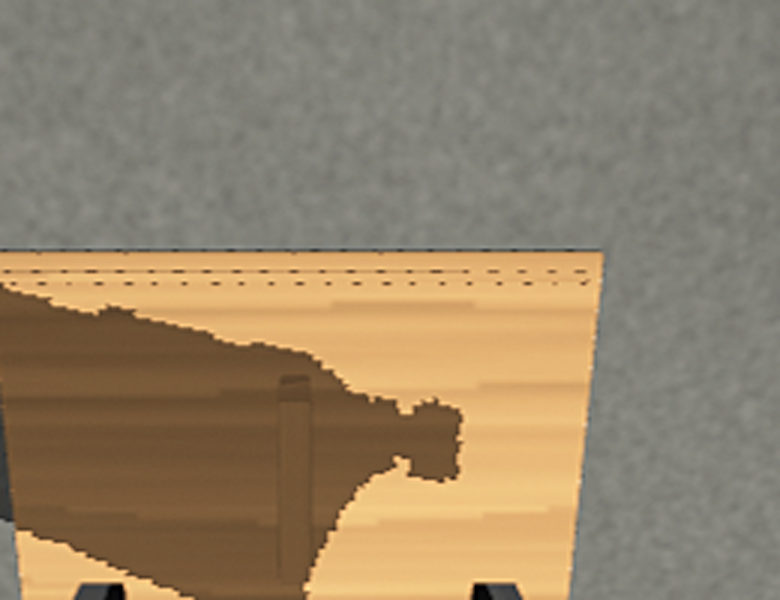

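Run:
```python
from h import *
from cell import ctrl
a=load("w_sep1");b=load("w_sep2")
print(tri([(a,np.array((353,190))/4+[190,140]),(b,np.array((296,402))/3+[180,60])]))
print(tri([(a,np.array((659,47))/4+[190,140]),(b,np.array((603,252))/3+[180,60])]))
s=ctrl.read_state();print(rel([484,-16.3,14],.213,s))
```

```text
(array([475.60119444,  21.35210092,  74.75550116]), [array([ 0., -0.]), array([-0.,  0.])])
(array([569.32724153,  72.17271018,  -4.1570687 ]), [array([-0. , -0.1]), array([0. , 0.2])])
(array([-0.12, 13.83, -1.83]), np.float64(-0.001))
```

Run:
```python
from h import *
a=load("w_sep1");b=load("w_sep2")
for z in (6,42,60): print(z,proj(a,[477.2,13.2,z]),proj(b,[477.2,13.2,z]))
print(proj(b,[477.2+12.8,13.2-58.5,42]))
crop("w_sep1",255,170,60,70,8,"c1");crop("w_sep2",255,170,60,100,7,"c2")
import cv2
x=cv2.imread("pics/c1.png");y=cv2.imread("pics/c2.png");x=cv2.copyMakeBorder(x,0,y.shape[0]-x.shape[0],0,0,0)
o=np.clip(np.hstack([x,y]).astype(float)*2,0,255).astype(np.uint8)
cv2.imwrite("pics/c12.png",cv2.resize(o,None,fx=.83,fy=.83));print(o.shape)
```

```text
6 [278.24857054 181.25489404] [278.45985627 184.05698671]
42 [278.19133558 187.68312838] [278.46373504 193.37175188]
60 [278.1584336  191.37845041] [278.46608421 199.01321402]
[278.75086021 254.27025292]
(700, 900, 3)
```

View pics/c12.png

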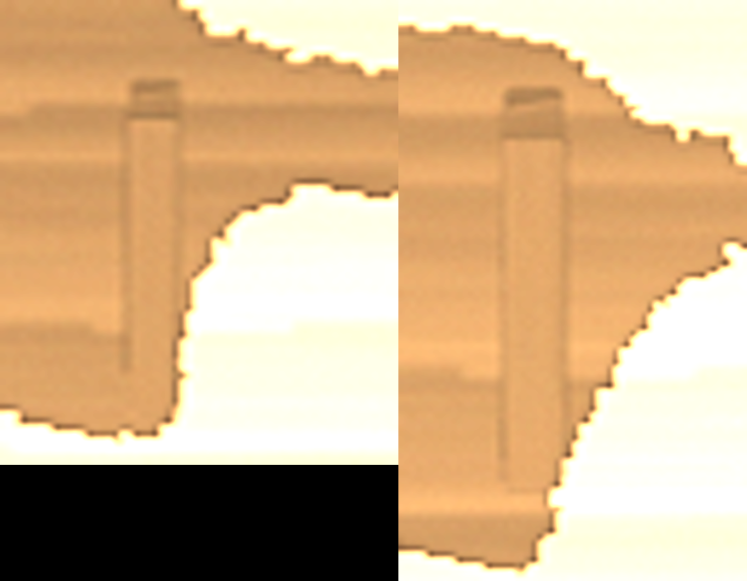

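Reprojecting with the fin at z=42 matches both ends in view 2 to within 0.5 px (fin from row 194 to 254). Free triangulation is weak here because the baseline runs along the ray. Descending to grasp.

Call:
{"op": "apply_moves", "data": {
  "motion": [
    [-0.12, 5.0, -1.83, 0, 6],
    [-0.12, 10, -1.83, 0, 6],
    [-0.12, 13.6, -1.83, 0, 6],
    [-0.12, 13.6, -1.83, 0, 6],
    [-0.12, 13.6, -1.83, 0, 3],
    [-0.12, 13.6, -1.83, 0, 0],
    [-0.12, 13.6, -1.83, 0, 0],
    [-0.12, 13.6, -1.83, 0, 0],
    [-0.12, 13.6, -1.83, 0, 0],
    [-0.12, 13.6, -1.83, 0, 0]
  ]
}}

```text
clock: 4.78
eef_pos: [483.4, -17.1, 16.5]
tool_rot: [-1.571, -0.003, 0.21]
force: [-0.7, 0.5, 9.1]
width: 8.8
```

Run:
```python
from h import *
from cell import ctrl
s=ctrl.read_state();print(s["clock"],s["eef_pos"],s["tool_rot"],s["width"],s["force"])
c=[484,-16.3]
print(rel([484,-16.3,230],.213,s))
print(rel([538,282.5,230],.165,s))
snap("wrist","w_g1")
```

```text
4.775 [483.36065066 -17.09245928  16.45192235] [-1.57117633 -0.0030937   0.21040784] 8.773426274820668 [-0.72068734  0.48865254  9.14401013]
(array([  0.15, -21.35,   0.06]), np.float64(-0.003))
(array([ 11.67, -21.33,  28.15]), np.float64(0.045))
```

View pics/w_g1.png

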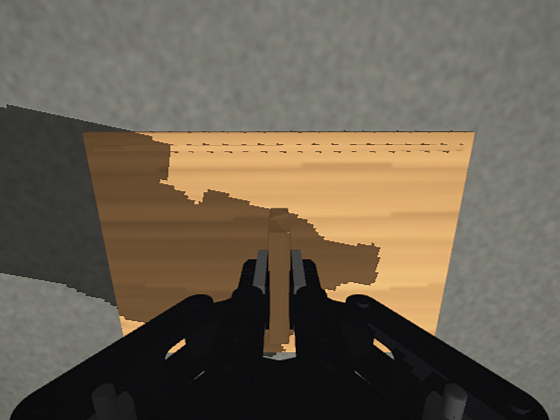

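The jaws are on both sides of the fin at (280,265), with the opening at 8.8 mm. Lifting and checking.

Call:
{"op": "apply_moves", "data": {
  "motion": [
    [0, -1, 0, 0, 0],
    [0, -3, 0, 0, 0],
    [0, -7, 0, 0, 0],
    [0, -12, 0, 0, 0],
    [0, -17, 0, 0, 0],
    [0, -21, 0, 0, 0],
    [0, -22, 0, 0, 0],
    [0, -22, 0, 0, 0]
  ]
}}

```text
clock: 5.82
eef_pos: [481.7, -17.0, 235.0]
tool_rot: [-1.57, -0.0, 0.21]
force: [0.6, 0.3, -1.4]
width: 8.9
```

Run:
```python
from h import *
from cell import ctrl
s=ctrl.read_state();print(s["clock"],s["eef_pos"],s["tool_rot"],s["width"],s["force"])
print(rel([538,282.5,230],.165,s))
snap("wrist","w_g2")
```

```text
5.825 [481.69837107 -16.99195432 234.96623224] [-1.57036186e+00 -3.99303512e-04  2.10276987e-01] 8.884582452535694 [ 0.59617792  0.30372755 -1.40889169]
(array([11.76,  0.51, 28.11]), np.float64(0.045))
```

View pics/w_g2.png

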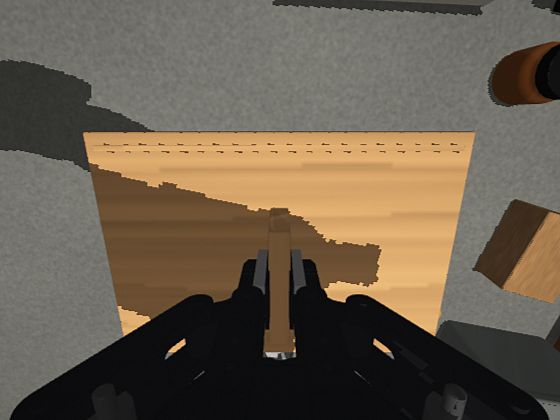

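The board is held and sits unchanged in the picture, so it hasn't slipped. Carrying it over the tote.

Run:
```python
from h import *
p=load("w_g2");T=p["tool_from_camera"]
for uv in [(83,132),(475,132)]:
    d=T[:3,:3]@np.array([(uv[0]-p["cx"])/f(p),-(uv[1]-p["cy"])/f(p),-1]);o=T[:3,3]
    print((o+d*(10.5-o[1])/d[1]).round(1))
from cell import ctrl
```

```text
[-99.5  10.5  70.4]
[98.1 10.5 70.3]
```

Call:
{"op": "apply_moves", "data": {
  "motion": [
    [0.6, 0, 1.5, 0, 0],
    [2.1, 0, 5, 0.01, 0],
    [4, 0, 9.5, 0.02, 0],
    [6, 0, 14.3, 0.03, 0],
    [8, 0, 19, 0.04, 0],
    [9.8, 0, 23.3, 0.045, 0],
    [11.2, 0, 26.7, 0.045, 0],
    [11.7, 0, 28.1, 0.045, 0],
    [11.7, 0, 28.1, 0.045, 0],
    [11.7, 0, 28.1, 0.045, 0]
  ]
}}

```text
clock: 7.12
eef_pos: [537.8, 279.7, 234.5]
tool_rot: [-1.572, 0.001, 0.163]
force: [-0.2, -0.4, -2.3]
width: 8.9
```

Run:
```python
from h import *
from cell import ctrl
s=ctrl.read_state();print(s["clock"],s["eef_pos"],s["tool_rot"],s["width"],s["force"])
y=.165
print(rel([538,282.5,150],.165,s))
snap("top","t_g3");snap("wrist","w_g3");crop("t_g3",140,150,110,120,5,"c_g3")
```

```text
7.125 [537.80034855 279.71009397 234.46166414] [-1.57240741e+00  1.20621206e-03  1.62559352e-01] 8.932815336991357 [-0.18136096 -0.38390147 -2.25494293]
(array([0.08, 8.45, 0.29]), np.float64(-0.002))
```

View pics/w_g3.png

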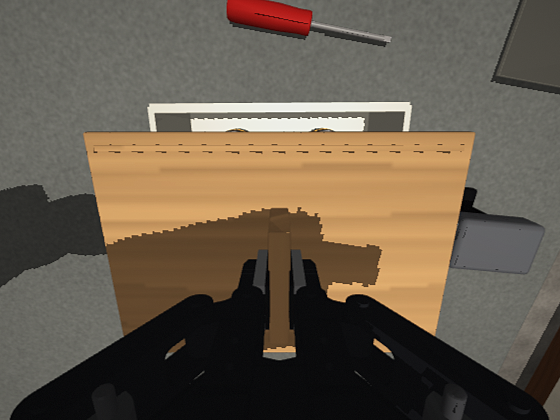

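The held board is above the tote. The far rim shows at (149..411, 104), which gives a check on the tote's pose.

Run:
```python
from h import *
p=load("w_g3")
for uv in [(148.5,104.5),(411,103)]: print(atz(p,uv,112).round(1))
R=np.array([[np.cos(.165),-np.sin(.165)],[np.sin(.165),np.cos(.165)]])
for q in [(-113,83),(113,83)]: print(R@q+[538,282.5], proj(p,np.append(R@q+[538,282.5],112)))
```

```text
[413.6 346.8 112. ]
[633.8 383.9 112. ]
[412.90178237 345.81221009] [147.65661928 105.5872878 ]
[635.83233068 382.9332369 ] [412.95163303 104.58242102]
```

Call:
{"op": "apply_moves", "data": {
  "motion": [
    [0.08, 3, 0.3, 0, 0],
    [0.08, 7, 0.3, 0, 0],
    [0.08, 9.3, 0.3, 0, 0],
    [0.08, 9.3, 0.3, 0, 0],
    [0.08, 9.3, 0.3, 0, 0]
  ]
}}

```text
clock: 7.85
eef_pos: [539.3, 284.7, 143.1]
tool_rot: [-1.57, -0.002, 0.164]
force: [0.2, 0.4, -1.8]
width: 9.1
```

Run:
```python
from h import *
from cell import ctrl
s=ctrl.read_state();print(s["clock"],s["eef_pos"],s["tool_rot"],s["width"],s["force"])
print(rel([538,282.5,113.5],.165,s))
snap("wrist","w_g4")
```

```text
7.85 [539.26616116 284.65099688 143.05604727] [-1.57040763 -0.00194027  0.16392477] 9.121746436911748 [ 0.23167325  0.39079494 -1.81382912]
(array([-0.17,  2.96, -0.19]), np.float64(-0.001))
```

View pics/w_g4.png

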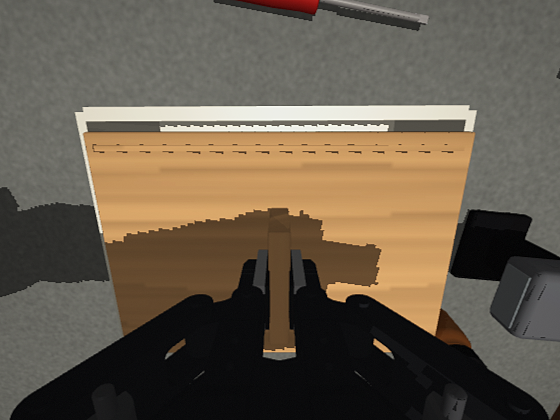

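The rim's outer edge runs from (78,110) to (475,106) around the board. Checking the offsets in tool axes.

Run:
```python
from h import *
crop("w_g4",70,95,420,60,1.9,"c_g4a")
import cv2
a=cv2.imread("pics/w_g4.png")
o=np.hstack([a[95:165,65:135],a[95:165,425:495]]);cv2.imwrite("pics/c_g4.png",cv2.resize(o,None,fx=5.6,fy=5.6,interpolation=cv2.INTER_CUBIC))
```

```text
(no output)
```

View pics/c_g4.png

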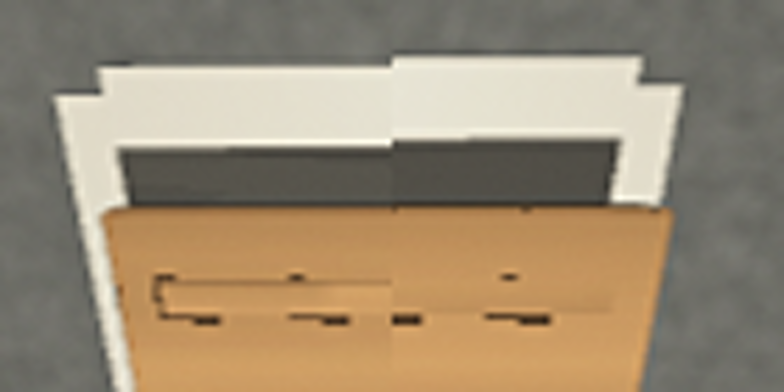

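Run:
```python
from h import *
p=load("w_g4");T=p["tool_from_camera"]
for uv in [(74.8,112),(477.1,110.4),(86.1,121.4),(465.7,119.6)]:
    d=T[:3,:3]@np.array([(uv[0]-p["cx"])/f(p),-(uv[1]-p["cy"])/f(p),-1]);o=T[:3,3]
    print((o+d*(31-o[1])/d[1]).round(1))
for uv in [(118,208),(672-392+(425-65)*5.6,208)]:
    uv=(uv[0]/5.6+65,uv[1]/5.6+95)
    d=T[:3,:3]@np.array([(uv[0]-p["cx"])/f(p),-(uv[1]-p["cy"])/f(p),-1]);print((o+d*(10.5-o[1])/d[1]).round(1))
```

```text
[-115.2   31.    80.1]
[110.2  31.   80.8]
[-109.9   31.    75. ]
[104.8  31.   75.8]
[-98.   10.5  70.3]
[98.1 10.5 70.2]
```

Tote centre is (-2.5, -2.5) mm in tool axes relative to the TCP. Correcting by (-2.2, -2.5) mm and lowering.

Call:
{"op": "apply_moves", "data": {
  "motion": [
    [-0.22, 0.5, -0.25, 0, 0],
    [-0.22, 1.2, -0.25, 0, 0],
    [-0.22, 2, -0.25, 0, 0],
    [-0.22, 2.5, -0.25, 0, 0],
    [-0.22, 2.7, -0.25, 0, 0],
    [-0.22, 2.7, -0.25, 0, 0]
  ]
}}

```text
clock: 8.65
eef_pos: [536.5, 282.2, 114.6]
tool_rot: [-1.571, 0.0, 0.165]
force: [-0.7, 0.6, -1.9]
width: 8.8
```

Call:
{"op": "apply_moves", "data": {
  "motion": [
    [0, 0.1, 0, 0, 0],
    [0, 0.15, 0, 0, 0],
    [0, 0.15, 0, 0, 0]
  ]
}}

```text
clock: 9.02
eef_pos: [536.6, 282.3, 113.5]
tool_rot: [-1.571, -0.0, 0.165]
force: [-0.5, 0.6, -0.5]
width: 8.6
```

Call:
{"op": "apply_moves", "data": {
  "motion": [
    [0, 0.1, 0, 0, 0],
    [0, 0.1, 0, 0, 0]
  ]
}}

```text
clock: 9.28
eef_pos: [536.6, 282.3, 113.5]
tool_rot: [-1.57, -0.0, 0.165]
force: [-2.2, -0.6, 7.2]
width: 9.0
```

The board now rests on the layer: contact force went from -1.9 to +7 N at TCP 113.5, matching 97+16.5. Releasing.

Call:
{"op": "apply_moves", "data": {
  "motion": [
    [0, -0.05, 0, 0, 0],
    [0, -0.05, 0, 0, 2],
    [0, -0.05, 0, 0, 3.5],
    [0, -0.05, 0, 0, 3.5],
    [0, -2, 0, 0, 3.5],
    [0, -7, 0, 0, 3.5],
    [0, -12, 0, 0, 5],
    [0, -15, 0, 0, 5],
    [0, -15, 3, 0, 5],
    [0, -15, 3, 0, 5]
  ]
}}

```text
clock: 10.52
eef_pos: [530.4, 314.9, 262.3]
tool_rot: [-1.569, 0.0, 0.169]
force: [1.1, 0.2, -0.3]
width: 50.3
```

Run:
```python
from h import *
from cell import ctrl
s=ctrl.read_state();print(s["clock"],s["eef_pos"],s["tool_rot"],s["width"],s["force"])
snap("wrist","w_p")
```

```text
10.525 [530.44162545 314.91070487 262.27917721] [-1.56856736e+00  1.56043743e-04  1.69298318e-01] 50.25842290082337 [ 1.08329473  0.18842017 -0.31384032]
```

View pics/w_p.png

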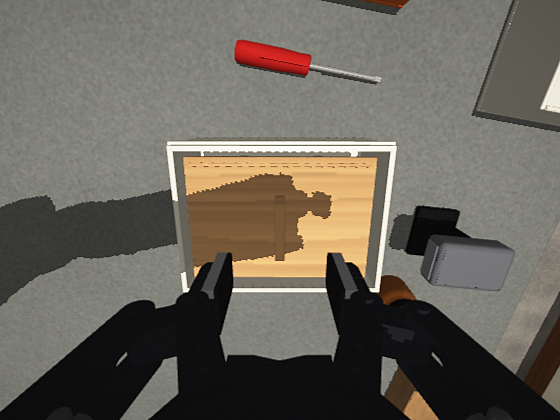

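The board lies flat in the tote, with its edges inside the rim on all sides (board 183–378 columns, rim 168–395) and the fin at (280,228). Next, to the fixture.

Run:
```python
from h import *
from cell import ctrl
s=ctrl.read_state();print(rel([467,-254,265],.72,s))
```

```text
(array([-15.74,  -0.31, -54.83]), np.float64(-0.553))
```

Call:
{"op": "apply_moves", "data": {
  "motion": [
    [-15.7, -0.3, -54.8, -0.55, 8.0],
    [-15.7, -0.3, -54.8, -0.55, 8.0],
    [-15.7, -0.3, -54.8, -0.55, 8.0],
    [-15.7, -0.3, -54.8, -0.55, 8.0],
    [-15.7, -0.3, -54.8, -0.55, 8.0],
    [-15.7, -0.3, -54.8, -0.55, 8.0],
    [-15.7, -0.3, -54.8, -0.55, 8.0],
    [-15.7, -0.3, -54.8, -0.55, 8.0],
    [-15.7, -0.3, -54.8, -0.55, 8.0],
    [-15.7, -0.3, -54.8, -0.55, 8.0],
    [-15.7, -0.3, -54.8, -0.55, 8.0],
    [-15.7, -0.3, -54.8, -0.55, 8.0],
    [-15.7, -0.3, -54.8, -0.55, 8.0]
  ]
}}

```text
clock: 12.2
eef_pos: [467.1, -252.9, 265.2]
tool_rot: [-1.57, -0.0, 0.718]
force: [-0.8, -0.3, 0.2]
width: 80.2
```

Run:
```python
from h import *
from cell import ctrl
s=ctrl.read_state();print(s["clock"],s["eef_pos"],s["tool_rot"],s["qpos"].round(2),s["force"])
p=snap("wrist","w_s1")
for q in ["sensor","socket"]: print(q,[(np.round(d["location"],1),round(d["confidence"],2)) for d in ctrl.mark_of(p,q)][:4])
```

```text
12.2 [ 467.11773735 -252.88869992  265.20424653] [-1.57015989e+00 -3.56826638e-04  7.17739633e-01] [ 0.21  0.43  0.34  1.81 -0.18  0.92  1.34] [-0.75529253 -0.33353793  0.19861957]
sensor [(array([ 327.7, -334.5,   -1.5]), 0.78), (array([ 496.4, -283.4,    9.4]), 0.62), (array([ 352.8, -226.7,    3.8]), 0.6)]
socket [(array([ 492.8, -281.1,   12.1]), 0.87), (array([ 496.2, -281.6,    7.8]), 0.24)]
```

View pics/w_s1.png

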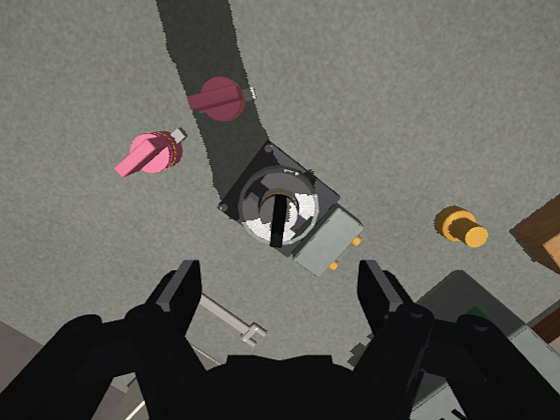

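Candidates: (278,215) black wing on a white body in the bayonet fixture, (150,150) pink, and (220,98) pink in shadow. The first fits; the pinks are excluded. An enlarged crop will confirm it.

Run:
```python
from h import *
crop("w_s1",215,135,155,145,5,"c_s1")
```

```text
(no output)
```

View pics/c_s1.png

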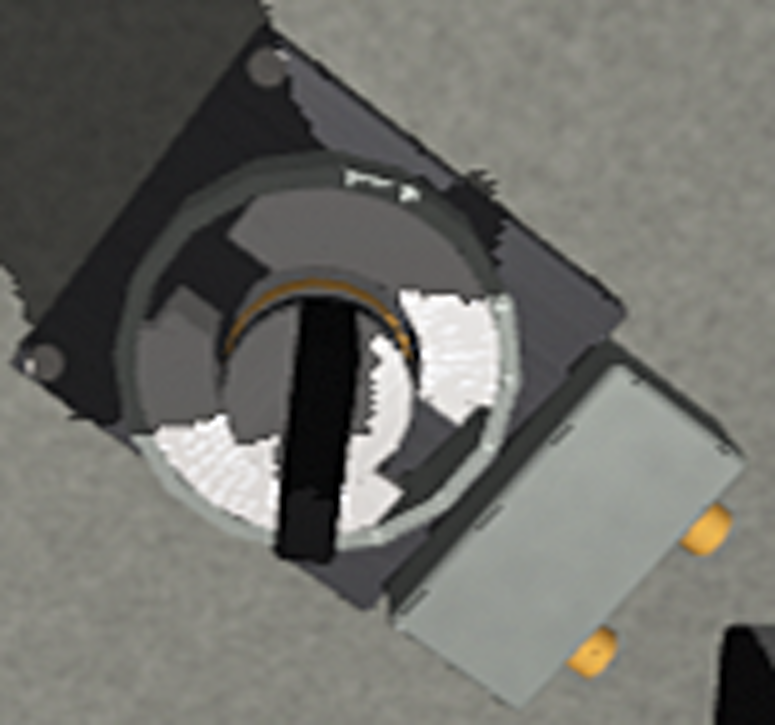

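Run:
```python
from h import *
im=cv2.imread("pics/w_s1.png")[185:255,255:305].astype(float)
o=np.clip(im*5,0,255).astype(np.uint8);cv2.imwrite("pics/c_s1b.png",cv2.resize(o,None,fx=8,fy=8,interpolation=cv2.INTER_NEAREST))
```

View pics/c_s1b.png

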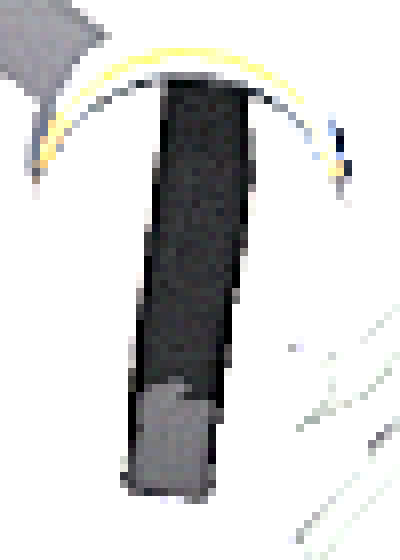

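```bash
cat > fit.py <<'E'
from h import *
p=load("w_s1")
obs=np.array([(270.75,246.3),(281.5,247.3),(275.4,195.2),(286,196)])
# wing local: u along wing toward image-bottom (tool -z), v to image right
def model(q,zb=64,zt=104):
    x,y,a=q;u=np.array([np.cos(a),np.sin(a)]);v=np.array([-np.sin(a),np.cos(a)])  # v = left of u
    c=np.array([x,y])
    P=[np.append(c+26*u-7*v*k,z) for z,k,e in ()]
    P=[np.append(c+26*u-7*v,zt),np.append(c+26*u+7*v,zt),np.append(c-26*u-7*v,zb),np.append(c-26*u+7*v,zb)]
    return np.array([proj(p,X) for X in P])
if __name__=="__main__":
    r=least_squares(lambda q:(model(q)-obs).ravel(),[493,-284,-.85])
    print(r.x,r.fun.reshape(-1,2).round(1))
    # socket rim ellipse (outer, z=38): crop extremes
    E=np.array([(120,350),(200,190),(350,152),(470,210),(520,360),(480,480),(380,545),(200,505)])/5+[215,135]
    X=np.array([atz(p,e,38)[:2] for e in E])
    g=least_squares(lambda q:np.hypot(X[:,0]-q[0],X[:,1]-q[1])-q[2],[493,-284,53]);print("rim",g.x,g.fun.round(1))
    B=np.array([(615,362),(745,460),(520,706),(390,612)])/5+[215,135]
    Y=np.array([atz(p,e,34)[:2] for e in B]);print(Y.round(1),[np.linalg.norm(Y[i]-Y[(i+1)%4]).round(1) for i in range(4)])
    d=Y[1]-Y[0]+Y[2]-Y[3];print("box yaw",np.arctan2(d[1],d[0]))
E
python3 fit.py
```

```text
[ 492.80985003 -283.50770844   -0.96056834] [[-0.8  0.9]
 [ 0.7  1.1]
 [-0.4 -1.2]
 [ 0.5 -0.8]]
rim [ 492.41844442 -280.9532396    54.41842758] [-0.9  0.5  0.8  0.4 -2.3  0.5  1.7 -0.7]
[[ 552.8 -231.3]
 [ 599.3 -228.1]
 [ 605.5 -323.9]
 [ 557.  -326.1]] [np.float64(46.7), np.float64(96.0), np.float64(48.6), np.float64(94.9)]
box yaw 0.057893281533478565
```

Wing centre (492.8, -283), yaw -0.96; gap axis from the connector box about 0.06, so the difference is 58°, which is consistent. Taking a second, closer view above it.

Run:
```python
from h import *
from cell import ctrl
s=ctrl.read_state();print(rel([492.8,-282.5,170],.61,s))
```

```text
(array([ 0.05,  9.53, -3.87]), np.float64(0.107))
```

Call:
{"op": "apply_moves", "data": {
  "motion": [
    [0.05, 4, -2.9, 0.1, 5],
    [0.05, 8, -2.9, 0.11, 5],
    [0.05, 9.5, -2.9, 0.11, 5],
    [0.05, 9.5, -2.9, 0.11, 5],
    [0.05, 9.5, -2.9, 0.11, 5]
  ]
}}

```text
clock: 12.98
eef_pos: [486.9, -276.5, 171.8]
tool_rot: [-1.573, -0.001, 0.605]
force: [-0.4, 0.1, -0.1]
width: 50.1
```

Run:
```python
from h import *
from cell import ctrl
s=ctrl.read_state();print(s["clock"],s["eef_pos"],s["tool_rot"],s["qpos"].round(2),s["force"])
p=snap("wrist","w_s2")
im=p["image"][150:320,200:380,::-1].astype(float)
cv2.imwrite("pics/c_s2.png",cv2.resize(np.clip(im*2.5,0,255).astype(np.uint8),None,fx=4,fy=3.5,interpolation=cv2.INTER_CUBIC)[:, :])
```

```text
12.975 [ 486.92831425 -276.54036001  171.75601042] [-1.57303238e+00 -1.28869319e-03  6.05233195e-01] [ 0.26  0.59  0.32  1.84 -0.26  0.74  1.32] [-0.42522279  0.10210747 -0.0979643 ]
```

View pics/w_s2.png

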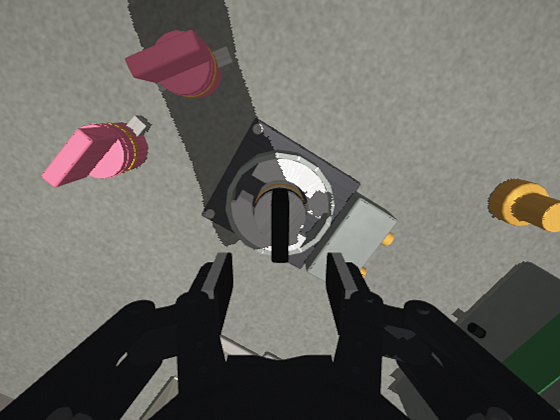

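View pics/c_s2.png

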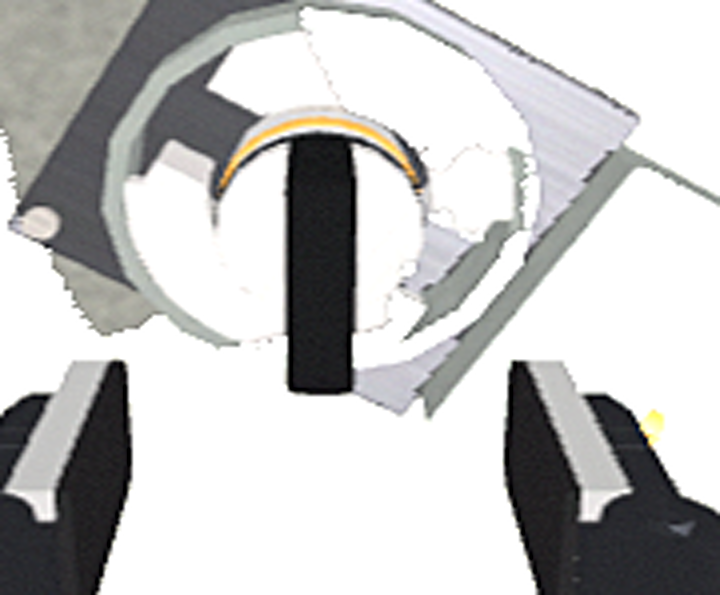

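The wing now lies vertically in the picture, columns 272–288 and rows 188–262, between the open jaws. Fitting both views with the height free.

```bash
cat >> fit.py <<'E'
    b=load("w_s2")
    obs2=np.array([(272,261.4),(288.2,262),(272,188),(288.2,189)])
    def res(q):
        global p
        p=load1; r1=model(q[:3],q[3]-40,q[3])-obs
        p=b; r2=model(q[:3],q[3]-40,q[3])-obs2
        return np.r_[r1.ravel(),r2.ravel()]
    load1=load("w_s1")
    g=least_squares(res,[493,-284,-.96,104]);print(g.x,g.fun.reshape(-1,2).round(1))
    from cell import ctrl
    s=ctrl.read_state();x,y,a,_=g.x;print(rel([x,y,71],a+np.pi/2,s))
E
python3 fit.py
```

```text
[ 492.80985003 -283.50770844   -0.96056834] [[-0.8  0.9]
 [ 0.7  1.1]
 [-0.4 -1.2]
 [ 0.5 -0.8]]
rim [ 492.41844442 -280.9532396    54.41842758] [-0.9  0.5  0.8  0.4 -2.3  0.5  1.7 -0.7]
[[ 552.8 -231.3]
 [ 599.3 -228.1]
 [ 605.5 -323.9]
 [ 557.  -326.1]] [np.float64(46.7), np.float64(96.0), np.float64(48.6), np.float64(94.9)]
box yaw 0.057893281533478565
[ 494.3885234  -285.78851539   -0.96813523   95.82189885] [[-1.  -0. ]
 [ 0.2  0.2]
 [-0.4 -0.8]
 [ 0.2 -0.4]
 [-0.1  0.2]
 [ 0.6 -0.3]
 [ 0.5  0.9]
 [-0.2 -0.1]]
(array([ 0.07, 10.09, -1.15]), np.float64(0.003))
```

Both views fit to within 1 px at (493.5, -284.5). The free height of 96 against the expected 104 is within this weak geometry. Descending to TCP z≈72 and gripping the wing.

Call:
{"op": "apply_moves", "data": {
  "motion": [
    [0.07, 0, -1.0, 0, 5],
    [0.07, 4, -1.0, 0, 5],
    [0.07, 8, -1.0, 0, 5],
    [0.07, 10, -1.0, 0, 5],
    [0.07, 10, -1.0, 0, 5],
    [0.07, 10, -1.0, 0, 5]
  ]
}}

```text
clock: 13.78
eef_pos: [493.3, -284.9, 71.4]
tool_rot: [-1.573, -0.001, 0.605]
force: [-0.4, 0.6, -0.5]
width: 50.0
```

Run:
```python
from h import *
from cell import ctrl
s=ctrl.read_state();print(s["clock"],s["eef_pos"],s["tool_rot"],s["force"])
p=snap("wrist","w_s3")
```

```text
13.775 [ 493.30166007 -284.85408506   71.41748407] [-1.57292882e+00 -8.74873217e-04  6.04766503e-01] [-0.36584817  0.582394   -0.52535356]
```

View pics/w_s3.png

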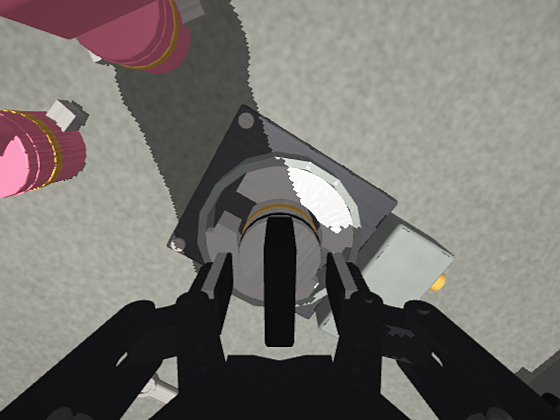

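The wing (columns 264–295) is centred between the jaws. Closing.

Call:
{"op": "apply_moves", "data": {
  "motion": [
    [0, 0, 0, 0, 2],
    [0, 0, 0, 0, 0.8],
    [0, 0, 0, 0, 0.5],
    [0, 0, 0, 0, 0.5],
    [0, 0, 0, 0, 0.5],
    [0, 0, 0, 0, 0.5]
  ]
}}

```text
clock: 14.58
eef_pos: [493.0, -284.1, 71.1]
tool_rot: [-1.572, -0.001, 0.605]
force: [0.0, 1.1, 6.1]
width: 13.3
```

Gripped at 13.3 mm. Turning anticlockwise in stages.

Call:
{"op": "apply_moves", "data": {
  "motion": [
    [0, 0, 0, -0.08, 0.5],
    [0, 0, 0, -0.16, 0.5],
    [0, 0, 0, -0.24, 0.5],
    [0, 0, 0, -0.32, 0.5],
    [0, 0, 0, -0.4, 0.5],
    [0, 0, 0, -0.5, 0.5],
    [0, 0, 0, -0.5, 0.5]
  ]
}}

```text
clock: 15.45
eef_pos: [493.0, -284.5, 71.1]
tool_rot: [-1.573, -0.0, 1.105]
force: [0.1, -0.3, 5.0]
width: 13.5
```

Run:
```python
from h import *
from cell import ctrl
s=ctrl.read_state();print(s["clock"],s["eef_pos"],s["tool_rot"],s["force"],s["torque"],s["width"],s["qpos"].round(2))
p=snap("wrist","w_s4")
```

```text
15.45 [ 492.97077876 -284.49823356   71.11845962] [-1.57267462e+00 -2.19232096e-05  1.10536085e+00] [ 0.06682363 -0.26625872  4.95218942] [-0.04275209  0.05151719  0.07886348] 13.459041659067998 [ 0.4   0.74  0.11  1.88 -0.15  0.53  1.72]
```

View pics/w_s4.png

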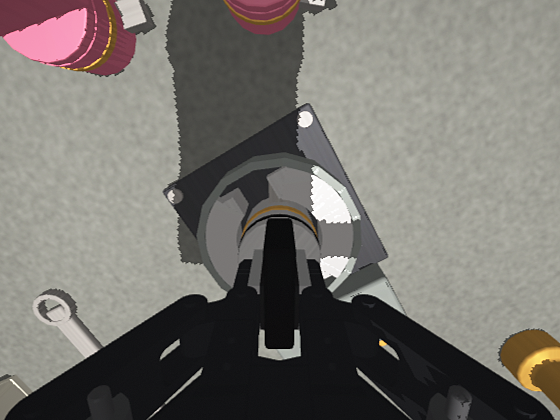

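It turns freely (0.08 N m); the gap is visible at (257,178). Continuing.

Call:
{"op": "apply_moves", "data": {
  "motion": [
    [0, 0, 0, -0.08, 0.5],
    [0, 0, 0, -0.16, 0.5],
    [0, 0, 0, -0.24, 0.5],
    [0, 0, 0, -0.32, 0.5],
    [0, 0, 0, -0.4, 0.5],
    [0, 0, 0, -0.48, 0.5],
    [0, 0, 0, -0.48, 0.5]
  ]
}}

```text
clock: 16.38
eef_pos: [493.1, -284.4, 71.1]
tool_rot: [-1.573, 0.001, 1.585]
force: [0.1, 0.7, 5.5]
width: 13.3
```

Run:
```python
from h import *
from cell import ctrl
s=ctrl.read_state();print(s["clock"],s["eef_pos"],s["tool_rot"],s["force"],s["torque"],s["width"],s["qpos"].round(2))
p=snap("wrist","w_s5");crop("w_s5",180,90,220,180,3.3,"c_s5")
```

```text
16.375 [ 493.1050727  -284.37959193   71.12203114] [-1.57260214e+00  7.91142045e-04  1.58514432e+00] [0.11140658 0.74147463 5.52189657] [0.06151981 0.03173274 0.07436145] 13.280879790782418 [ 0.48  0.74 -0.01  1.88  0.02  0.53  2.04]
```

View pics/c_s5.png

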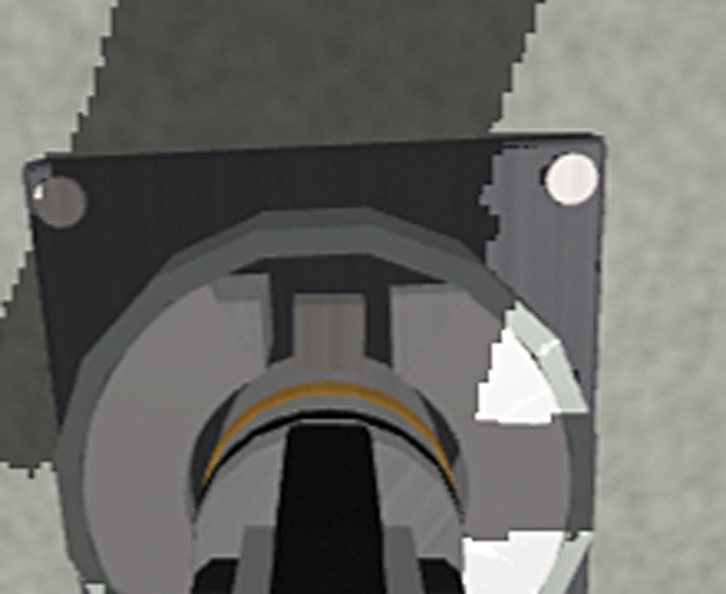

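The lug (columns 292–365 in the crop) is centred in the gap (270–392). Lifting straight up.

Call:
{"op": "apply_moves", "data": {
  "motion": [
    [0, -0.5, 0, 0, 0.5],
    [0, -1.2, 0, 0, 0.5],
    [0, -2, 0, 0, 0.5],
    [0, -2, 0, 0, 0.5]
  ]
}}

```text
clock: 16.92
eef_pos: [492.8, -284.2, 91.1]
tool_rot: [-1.572, 0.001, 1.585]
force: [-0.1, 0.9, -2.5]
width: 13.0
```

It's free; the force is now only its weight. Raising and carrying it to the tote, with the target at tote local (-52, 0).

Call:
{"op": "apply_moves", "data": {
  "motion": [
    [0, -2, 0, 0, 0.5],
    [0, -6, 0, 0, 0.5],
    [0, -11, 0, 0, 0.5],
    [0, -16, 0, 0, 0.5],
    [0, -18, 0, 0, 0.5],
    [0, -18, 0, 0, 0.5]
  ]
}}

```text
clock: 17.68
eef_pos: [493.0, -284.3, 271.7]
tool_rot: [-1.574, 0.002, 1.585]
force: [0.4, 0.5, -2.3]
width: 13.1
```

Run:
```python
from h import *
from cell import ctrl
s=ctrl.read_state();print(s["clock"],s["eef_pos"],s["tool_rot"],s["force"],s["width"],s["qpos"].round(2))
print(rel([485.5,273.8,270],1.736,s))
p=snap("wrist","w_s6")
```

```text
17.675 [ 493.0363368  -284.31930773  271.7165989 ] [-1.5737431   0.00163282  1.58495831] [ 0.38866199  0.51239991 -2.28515774] 13.056346698073732 [ 0.48  0.47 -0.01  1.7   0.01  0.97  2.05]
(array([ 5.582e+01,  8.000e-02, -4.000e-02]), np.float64(-0.151))
```

View pics/w_s6.png

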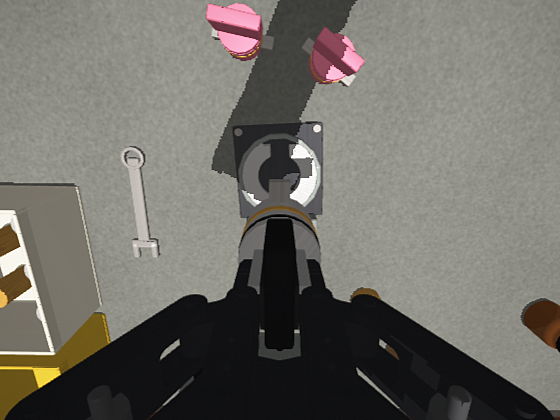

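The sensor hangs upright in the grip at (280,250), and the socket is empty at (280,180).

Call:
{"op": "apply_moves", "data": {
  "motion": [
    [2, 0, 0, 0, 0.5],
    [6, 0, 0, -0.03, 0.5],
    [11, 0, 0, -0.06, 0.5],
    [16.5, 0, 0, -0.09, 0.5],
    [22, 0, 0, -0.12, 0.5],
    [27.5, 0, 0, -0.15, 0.5],
    [33, 0, 0, -0.15, 0.5],
    [38.5, 0, 0, -0.15, 0.5],
    [44, 0, 0, -0.15, 0.5],
    [49, 0, 0, -0.15, 0.5],
    [53, 0, 0, -0.15, 0.5],
    [55.3, 0, 0, -0.15, 0.5],
    [55.8, 0, 0, -0.15, 0.5],
    [55.8, 0, 0, -0.15, 0.5],
    [55.8, 0, 0, -0.15, 0.5]
  ]
}}

```text
clock: 19.6
eef_pos: [484.4, 272.4, 270.0]
tool_rot: [-1.57, 0.001, 1.733]
force: [0.1, -0.1, -2.2]
width: 13.3
```

Run:
```python
from h import *
from cell import ctrl
s=ctrl.read_state();print(s["clock"],s["eef_pos"],s["tool_rot"],s["force"],s["width"],s["qpos"].round(2))
print(rel([485.5,273.8,162],1.736,s))
p=snap("wrist","w_s7");snap("top","t_s7");snap("scene","sc_s7")
crop("t_s7",140,150,120,120,4,"c_t7");crop("sc_s7",320,100,140,180,3,"c_sc7")
```

```text
19.6 [484.37664017 272.38119095 269.97542695] [-1.56993523e+00  1.20244974e-03  1.73311742e+00] [ 0.12351761 -0.09094452 -2.23484277] 13.255631941825323 [-0.45  0.45 -0.16  1.73  0.09  0.97  1.08]
(array([ 0.13, 10.8 , -0.14]), np.float64(-0.003))
```

View pics/w_s7.png

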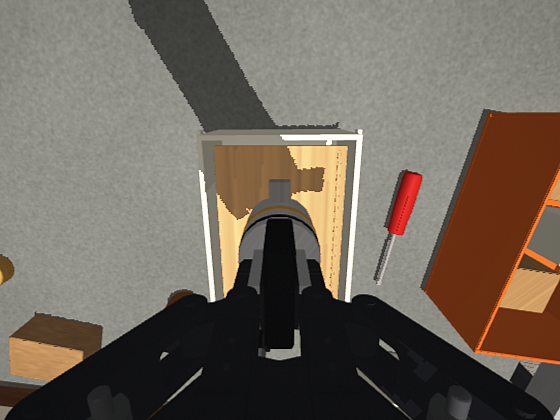

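View pics/c_sc7.png

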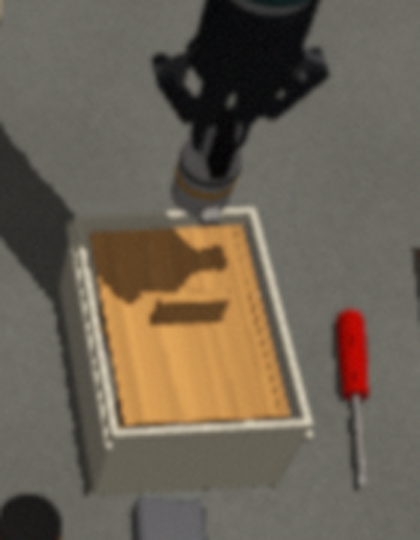

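The sensor is over the tote, and the board's near edge shows at (215..347, 146). Checking the board's place in tool axes.

Run:
```python
from h import *
p=load("w_s7")
X=[atz(p,uv,103) for uv in [(215,146),(347,146)]];print(X,np.linalg.norm(X[0]-X[1]))
m=(X[0]+X[1])/2;print("centre est",m[:2]+100*np.array([np.cos(.165),np.sin(.165)]))
```

```text
[array([448.49975491, 199.86370681, 103.        ]), array([426.46933785, 334.92174398, 103.        ])] 136.8430220446683
centre est [536.12638192 283.81795849]
```

Board centre (536, 284) matches where it was released. Descending.

Call:
{"op": "apply_moves", "data": {
  "motion": [
    [0.15, 2, -0.1, 0, 0.5],
    [0.15, 5, -0.1, 0, 0.5],
    [0.15, 8, -0.1, 0, 0.5],
    [0.15, 9.8, -0.1, 0, 0.5],
    [0.15, 10.1, -0.1, 0, 0.5],
    [0.15, 10.1, -0.1, 0, 0.5]
  ]
}}

```text
clock: 20.5
eef_pos: [485.6, 275.6, 169.8]
tool_rot: [-1.572, -0.0, 1.734]
force: [-0.4, 0.0, -2.6]
width: 13.1
```

Run:
```python
from h import *
from cell import ctrl
s=ctrl.read_state();print(s["clock"],s["eef_pos"],s["tool_rot"],s["force"],s["width"])
p=snap("wrist","w_s8")
```

```text
20.5 [485.64722542 275.61839769 169.8077605 ] [-1.57155434e+00 -2.95508605e-04  1.73444310e+00] [-0.38281224  0.04145398 -2.61500758] 13.098733826195382
```

View pics/w_s8.png

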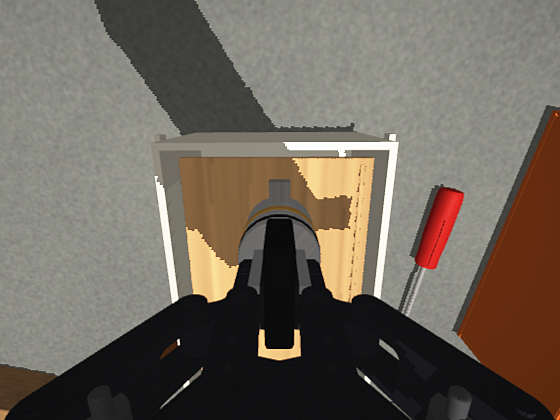

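The sensor is centred across the board (board 180–378, lug at 279) with about 8 mm to go. Lowering gently.

Call:
{"op": "apply_moves", "data": {
  "motion": [
    [0, 0.3, 0, 0, 0.5],
    [0, 0.5, 0, 0, 0.5],
    [0, 0.65, 0, 0, 0.5],
    [0, 0.75, 0, 0, 0.5],
    [0, 0.75, 0, 0, 0.5]
  ]
}}

```text
clock: 21.18
eef_pos: [485.2, 275.7, 162.1]
tool_rot: [-1.571, -0.0, 1.735]
force: [-1.1, -1.0, 2.7]
width: 13.2
```

Contact at TCP 162.1 (predicted 162.1), with the force going from -2.6 to +2.7 N. Opening and withdrawing straight up.

Call:
{"op": "apply_moves", "data": {
  "motion": [
    [0, 0.03, 0, 0, 0.5],
    [0, 0.03, 0, 0, 1.8],
    [0, 0.03, 0, 0, 3],
    [0, 0.03, 0, 0, 4],
    [0, 0.03, 0, 0, 4],
    [0, -1, 0, 0, 4],
    [0, -4, 0, 0, 4],
    [0, -9, 0, 0, 4],
    [0, -14, 0, 0, 4],
    [0, -16, 6, 0, 4],
    [0, -16, 6, 0, 4],
    [0, -16, 6, 0, 4]
  ]
}}

```text
clock: 22.68
eef_pos: [426.3, 265.9, 322.6]
tool_rot: [-1.573, -0.0, 1.735]
force: [0.8, -0.2, -1.1]
width: 40.2
```

Run:
```python
from h import *
from cell import ctrl
s=ctrl.read_state();print(s["clock"],s["eef_pos"],s["force"],s["width"])
p=snap("wrist","w_e");snap("top","t_e");snap("scene","sc_e")
crop("sc_e",320,150,120,130,4.4,"c_sce")
```

```text
22.675 [426.29316941 265.85917402 322.566785  ] [ 0.84668543 -0.19303691 -1.13503326] 40.17462097316594
```

View pics/w_e.png

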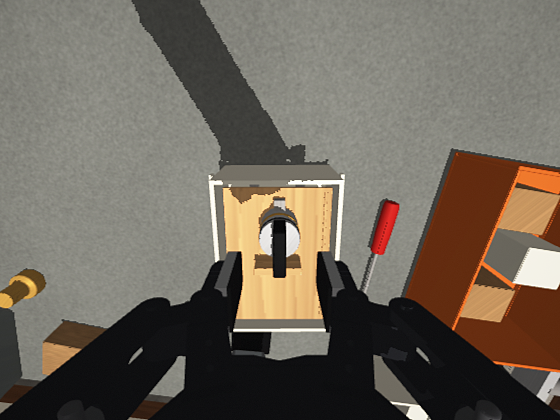

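View pics/c_sce.png

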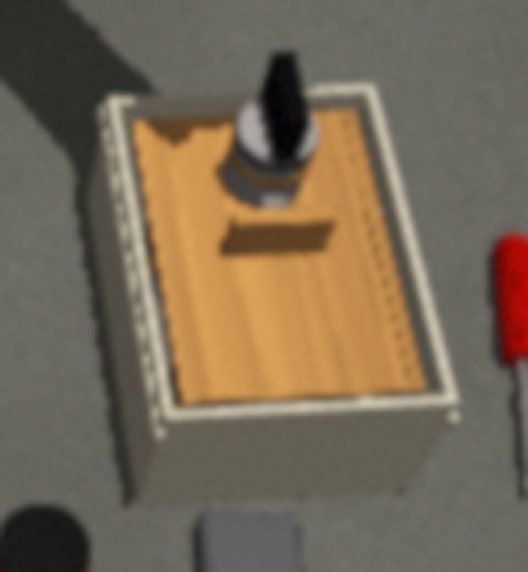

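View pics/t_e.png

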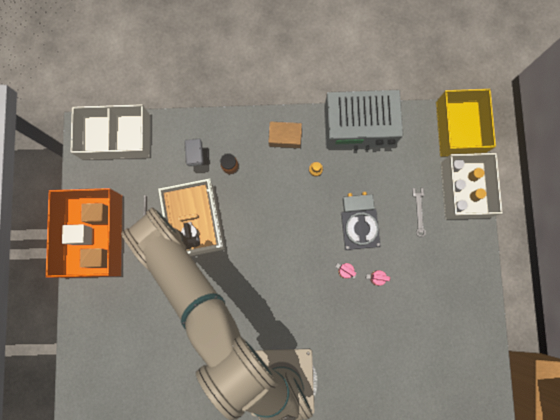

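The pictures show the board flat in the tote. The sensor stands upright in front of the fin (scene crop at (275,150)), the fixture is empty at (361,228) in the top view, the other things haven't moved, and the gripper is clear. Handing in.

Run:
```python
from cell import ctrl
print(ctrl.finish_job())
```

```text
the job is handed in; nothing more can be done
None
```

The separator board is in the tote, and the tested sensor head is standing on it, beside the fin. I handed the job in at about 22.8 s; the hand-in reports no verdict.

**Separator:** I gripped the board by its fin and lowered it onto the lower layer of sensor heads. Contact came at the predicted height (97 mm), and I then let go of it. The last pictures show it flat, fin up, with its edges inside the rim.

**Sensor:** I gripped its wing and turned it about 56° anticlockwise, until the lug showed centred in the gap. It lifted out freely; the only force was its weight, about 2.5 N. I set it down about 52 mm to the robot side of the fin, and it touched at the predicted height with about 3 N. The last pictures show it upright, the fixture empty, the other things where they were and the gripper clear.

**Checks that disagreed:**
- **Heights:** measuring heights freely from two wrist views was poor. The fin top came out at 75 mm instead of 42, and the wing top at 96 mm instead of 104. I used the stated heights. The fin's redrawn position matched the pictures to within about 0.5 px, and the contacts later came at the predicted heights.
- **Cameras:** the top camera placed the board about 7 mm and the tote about 9 mm away from where the wrist camera put them. I used the wrist camera, which matched the given sizes best.

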